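# Feed tins through the guarded lid press with a push stick

## Robot

A 7-joint arm with a two-finger parallel gripper is mounted at the origin on the work surface. World frame = base frame: x ahead of the robot, y to its left, z up, the work surface at z = 0. Lengths are in m, angles in degrees, forces in N, time in s.
With the tool pointing down it reaches from about 0.425 to 0.875 m from the base axis. Payload 9.9 kg.
Tool frame: the origin (TCP) lies on the centre line of the jaws, within the pads' length; the fingertips stand 19 mm ahead of it and the grasp point (between the pads) is the TCP; z points along the fingers, y is the line along which they close (so a half turn about z gives the same grasp; the last joint's range is limited). The gripper opens to 85 mm and grips with 20 to 120 N. Pads are 22 mm wide; open, the fingers measure 114 mm over their backs; the gripper's body (76 mm by 85 mm) begins 54 mm behind the grasp point. The pads swing forward as they close: fully open they stand 13 mm farther back than shut.
Start: joints at [69.626, 32.985, 1.427, 82.34, -0.859, 64.687, -3.237], TCP at [0.181, -0.65, 0.226] pointing down, gripper open.
Joint ranges: [-157.87, 157.87], [-19.46, 123.44], [-87.15, 90], [11.01, 140.99], [-62.26, 242.26], [9.8, 113.94], [-161.44, 161.44]. Speed limits (degrees/s): [127.2, 127.2, 172.46, 172.46, 180, 180, 180].

## Interface

Orientations are given as [roll, pitch, yaw] about the fixed x, y, z axes, in that order (R = Rz(yaw) Ry(pitch) Rx(roll)).
In Python, from bench import * gives the robot as it stands.
- The arm moves only by the tool play_rows, never from a script. Its argument "rows" is a list of rows, each a list of 7 numbers: the turn, a rotation vector about the world's x, y, z in rad, then the shift along the world's x, y, z in cm, then the finger opening in cm, from 0 to 8.54. A call has exactly 10 rows; each row is the pose to reach, as a shift and turn from the pose commanded when the call began; what a row does not reach only later rows make up. A row lasts 1/8 s, in which the tool goes at most 62.5 mm and 10.7 degrees, less where a joint would pass 70% of its speed; a pose out of reach is approached as far as the arm can. A call with a gripper value outside its range is refused whole. The fingers move at their own pace and stop on an object; "squeeze" is the grip in N (left out, the last holds). Time passes only in rows, so rows that repeat a pose let the fingers close, or fill a call up. It gives the time, the measured TCP pose, the force, the opening and the grip force at its end, in the units of the state.
- state(): the state, without advancing time (a new reading comes with each control period).
- capture(name): name is "scene" or "top" or "wrist"; returns a dict with "color" (420x560x3 uint8, blue, green, red), "intrinsics" (3x3 intrinsics, pixels), "world_to_cam" (4x4, takes a point from world to camera coordinates); the wrist camera has in their place "hand_eye" (4x4, takes a point from camera to tool coordinates, whose origin is the TCP and whose axes are the flange's). Camera axes: x right, y down, z forward; pixel columns grow to the right and rows downward; lengths in m; the calibration is good to about 2 mm. The wrist camera is an equidistant fisheye: a pixel r from the principal point sees the ray r / f radians off the axis. A picture is of the moment at which its call begins: read the wrist's pose just before it. There is no depth.
- sign_off(): hands the job in; it is judged then, once.
Trained networks look in the newest picture that a camera, given by its name, has taken for a name from the list of things; names that differ only in an ending like _2 or _b are one class to them, and where a whole thing is asked for, a point or a joint stands for the part that bears it (a point fixed in the world has none). Each returns a list of dicts, best first, with "p" (0 to 1); they miss things now and then, are a little off and sometimes report something else, mostly with a low value. They report only what shows in the picture. A call takes as long as a camera call. They do not tell look-alikes from the thing itself.
- boxes_of(camera, query): "at" ([x, y, z] in m, in world coordinates, good to about 4 mm: the middle of the surface that is visible of it).
- spot_point(camera, query): "at" ([x, y, z] in m, in world coordinates, good to about 4 mm: a listed point, or the origin of a listed thing).
The state is a dict: "time": time; "joints": joint angles; "dq": joint speeds; "joint_torque": joint torques, N m; "position": TCP position; "tcp_rot": TCP orientation; "force": force on the tool from outside, world axes, zero at the start; "ft_torque": the same for the moment, N m; "opening": finger opening in m; "grip_force": force on a finger pad.
Only numpy, scipy, OpenCV 4.12 (cv2) and the standard library are available. Lean on these libraries where they do the work, as an engineer would, in place of code of your own. Each camera call takes 0.05 s, during which the arm holds its last target. There are 200 camera calls.

## Task

Loosen the knob on the press (left-hand thread: turn it clockwise) until the shutter is fully raised, line up every loose tin in the infeed channel, and push them all with the push stick through the guarded opening until they lie flat and completely clear of the tunnel in the outfeed channel. Keep the gripper's fingers off any tin that has started into the opening. Then lay the push stick back in its tray as it lay before, screw the shutter fully down again, and leave the other things on the bench where they are.

Things in the scene. Friction and masses are not known exactly. Their poses are not given: they have to be found in the camera images.
- press: small cream bench lid-press, fixed. Origin on the table under the middle of its tunnel; its y is the feed direction (infeed at -y, outfeed at +y), x across. Blue bed 80 mm wide, its top 12 mm above the table, from y = -225 to +275. Machine body beside the tunnel at x = +47 to +207, y = -20 to +130, 90 mm high, with an emergency stop on it (top 115 mm)
- infeed (a point): middle of the infeed channel, on the bed (press y = -125 mm), axes as the press. Two low fences, 68 mm apart inside, 6 mm thick, tops 10 mm above the bed, from press y = -215 to -35. Tins fit in with the 60 mm side across (tin x along press x) and stand one behind the other, 48 mm each along the feed; it holds three at a time
- tunnel (a point): middle of the guarded tunnel, on the bed (press y = 0), axes as the press. Tunnel from press y = -35 to +35, 68 mm wide, ceiling 40 mm above the bed; the hood over it is 92 mm wide across, its top 100 mm above the table
- outfeed (a point): middle of the outfeed channel, on the bed (press y = +150 mm), axes as the press. From press y = +35 to +269, 68 mm wide, walls 24 mm above the bed, closed at the end by a wall
- knob (a joint): angle in rad of the black bar knob on top of the hood; it drives the shutter of the tunnel by a steep LEFT-HAND screw. 0 = tightened, shutter down; it is loosened, and the value grows, by turning CLOCKWISE seen from above, up to the stop at 2.6 = shutter fully raised. Friction 0.06 N m, it stays where it is left
- shutter (a joint): height in m of the steel shutter plate at the infeed end of the tunnel (outer face at press y = -43 mm): 0 = down, tunnel closed, lower edge 2 mm above the bed; 0.035 = fully raised, lower edge 37 mm above the bed. Moves only with the knob (13.5 mm per rad)
- stick: wooden push stick, about 140 g: flat bar 40 mm wide, 12 mm thick, with an upright grip block on its rear part, 44 mm long (x), 24 mm wide (y), top 62 mm above the stick's underside. Origin on the underside below the middle of the grip block; x points along the bar to the pushing end at x = +165 mm (rear end at -30 mm). The centre of mass is some 30 mm ahead of the origin
- tray: shallow grey tray, fixed, 250 mm (its x) by 80 mm (its y), rim 14 mm high, walls 4 mm, floor 4 mm thick; origin at the centre of its underside on the table. The push stick lies in it at the start, along the tray's x
- tin0: closed flat metal tin, 60 mm (its x) by 48 mm (its y) by 28 mm high, about 120 g; origin at the centre of its underside. It may be absent (3 or 4 of tin0 to tin3 are on the table, lying flat, at the infeed side of the press)
- tin1: closed flat metal tin, 60 mm (its x) by 48 mm (its y) by 28 mm high, about 120 g; origin at the centre of its underside. It may be absent (3 or 4 of tin0 to tin3 are on the table, lying flat, at the infeed side of the press)
- tin2: closed flat metal tin, 60 mm (its x) by 48 mm (its y) by 28 mm high, about 120 g; origin at the centre of its underside. It may be absent (3 or 4 of tin0 to tin3 are on the table, lying flat, at the infeed side of the press)
- tin3: closed flat metal tin, 60 mm (its x) by 48 mm (its y) by 28 mm high, about 120 g; origin at the centre of its underside. It may be absent (3 or 4 of tin0 to tin3 are on the table, lying flat, at the infeed side of the press)
- tape: roll of yellow tape lying flat, 96 mm across, 24 mm high; origin underside; bystander
- jar: closed jar 52 mm across, 75 mm high; origin underside; bystander
- cutter: orange box cutter lying flat, about 140 mm long, 18 wide, 12 high; origin underside; bystander
- mug: white mug 72 mm across, 85 mm high; origin underside; bystander
- driver: screwdriver about 200 mm long lying flat beside the outfeed channel; origin underside; bystander
- knob_grip (a point): point on the knob's axis at gripping height, 137 mm above the table over the middle of the tunnel. The grip is an upright bar 42 mm long and 14 mm thick, from 114 to 144 mm above the table; it lies along this point's x axis, which is press x at joint value 0 and turns with the knob
There are look-alikes about, which are no part of the job. Leave any orange look-alike of the tin3 alone.

How it is judged (in metres and radians):
On the way, in this order (a step that is already met when the one before it is completed fails the run):
1. the knob is turned clockwise and the shutter is raised (value of joint knob above 2.35 rad), for 0.2 s.
2. the push stick pushes a tin inside the guarded opening (((contact force between stick and tin0 above 0.1 N and y of tin0 in the frame of press between -0.035 and 0.08 m) or (contact force between stick and tin1 above 0.1 N and y of tin1 in the frame of press between -0.035 and 0.08 m) or (contact force between stick and tin2 above 0.1 N and y of tin2 in the frame of press between -0.035 and 0.08 m) or (contact force between stick and tin3 above 0.1 N and y of tin3 in the frame of press between -0.035 and 0.08 m))).
3. every tin has gone through and lies in the outfeed channel (x of tin0 in the frame of press between -0.02 and 0.02 m and y of tin0 in the frame of press between 0.057 and 0.26 m and z of each of tin0, tin1, tin2, tin3 in the frame of press below 0.02 m and x of tin1 in the frame of press between -0.02 and 0.02 m and y of tin1 in the frame of press between 0.057 and 0.26 m and x of tin2 in the frame of press between -0.02 and 0.02 m and y of tin2 in the frame of press between 0.057 and 0.26 m and x of tin3 in the frame of press between -0.02 and 0.02 m and y of tin3 in the frame of press between 0.057 and 0.26 m), for 0.2 s.
At the end, for the whole second after the job is handed in: Every tin lies flat in the outfeed channel, centre 57 to 260 mm past the tunnel's middle; the stick lies flat in its tray, origin within 30 mm of the tray's long axis and up to 100 mm behind its middle; knob below 0.2 rad (shutter down); all at rest (all of step 3 and x of stick in the frame of tray between -0.1 and 0 m and y of stick in the frame of tray between -0.03 and 0.03 m and height (world z) of stick below 0.01 m and angle between stick's own z axis and vertical below 0.1 rad and linear speed of each of tin0, tin1, tin2, tin3, stick below 0.02 m/s and value of joint knob below 0.2 rad); the robot touches nothing.
It fails at once if the fingers touch a tin that has started into the opening (its centre less than 45 mm before the middle of the tunnel, or beyond) ((contact force between the fingers and tin0 above 0.5 N and y of tin0 in the frame of press above -0.045 m) or (contact force between the fingers and tin1 above 0.5 N and y of tin1 in the frame of press above -0.045 m) or (contact force between the fingers and tin2 above 0.5 N and y of tin2 in the frame of press above -0.045 m) or (contact force between the fingers and tin3 above 0.5 N and y of tin3 in the frame of press above -0.045 m)).
It fails at once if a bystander (tape, jar, cutter, mug, screwdriver) is moved by more than 30 mm (distance of any of tape, jar, cutter, mug, driver from where it was at the start of the episode above 0.03 m).
Of tin0, tin1, tin2, tin3 only 3 to 4 are there at a start; the rules pass over those that are not, and their reading is None.
At some moment in a run one of tin0, tin1, tin2, tin3, stick may be knocked a few centimetres aside while the robot is not near it.
Once in a run the grip may slacken for a moment while it holds something.
It also fails if it takes over 210 s, if anything falls off the work surface, if the arm or the gripper's body presses on something with over 40 N, if the wrist force passes 120 N, or if a joint passes its speed limit or range.

## Working session

There is one attempt and no reset: what is moved stays moved. The work goes in short steps, Python scripts to look and compute and a tool call to move; the robot and the scene stay as the last step left them, time stands still between calls to the robot, and variables do not carry over. Pictures are saved under pics/ and viewed, at most 14 in all, crops included, and the job is handed in when it is done.

Besides the shell and the picture viewer there is one more tool, called after "Call:" as name(argument=value, ...) on one line, values as JSON. play_rows: Moves the arm, as the interface text tells. Its arguments: {"type":"object","properties":{"rows":{"type":"array"},"squeeze":{"type":"number"}},"required":["rows"]}

```bash
mkdir -p pics; ls
python3 - <<'E'
from bench import *
import cv2,numpy as np
s=state();print(s['time'],s['position'],s['tcp_rot'])
for c in ['scene','top']:
    d=capture(c);cv2.imwrite(f'pics/{c}0.png',d['color'])
    for q in ['press','infeed','tunnel','outfeed','knob_grip','stick','tray','tin0','tin1','tin2','tin3','tape','jar','cutter','mug','driver']:
        print(c,q,[(round(r['p'],2),np.round(r['at'],3).tolist()) for r in spot_point(c,q)[:5]])
E
```

```text
pics
0.0 [ 0.18109907 -0.64977173  0.22555299] [-1.79905735e+02  3.93300260e-03  1.55739284e+01]
scene press [(0.84, [0.578, 0.07, 0.001])]
scene infeed [(0.62, [0.574, -0.059, 0.013])]
scene tunnel [(0.52, [0.378, 0.181, -0.001]), (0.41, [0.442, -0.228, -0.001])]
scene outfeed [(0.66, [0.47, -0.04, -0.001]), (0.65, [0.585, 0.22, 0.012])]
scene knob_grip [(0.61, [0.579, 0.072, 0.137])]
scene stick [(0.97, [0.473, -0.085, 0.002]), (0.33, [0.574, -0.062, 0.016])]
scene tray [(0.83, [0.472, -0.039, -0.001])]
scene tin0 [(0.93, [0.622, -0.198, 0.0]), (0.89, [0.445, -0.228, -0.001]), (0.82, [0.67, -0.32, -0.007]), (0.6, [0.534, -0.28, 0.002])]
scene tin1 [(0.93, [0.622, -0.198, 0.0]), (0.89, [0.445, -0.228, -0.001]), (0.82, [0.67, -0.32, -0.007]), (0.6, [0.534, -0.28, 0.002])]
scene tin2 [(0.93, [0.622, -0.198, 0.0]), (0.89, [0.445, -0.228, -0.001]), (0.82, [0.67, -0.32, -0.007]), (0.6, [0.534, -0.28, 0.002])]
scene tin3 [(0.93, [0.622, -0.198, 0.0]), (0.89, [0.445, -0.228, -0.001]), (0.82, [0.67, -0.32, -0.007]), (0.6, [0.534, -0.28, 0.002])]
scene tape [(0.96, [0.378, 0.179, -0.002]), (
[... 555 characters left out ...]
4, 0.002])]
top tin0 [(0.82, [0.442, -0.226, 0.003]), (0.79, [0.535, -0.276, 0.0]), (0.56, [0.674, -0.317, -0.002])]
top tin1 [(0.82, [0.442, -0.226, 0.003]), (0.79, [0.535, -0.276, 0.0]), (0.56, [0.674, -0.317, -0.002])]
top tin2 [(0.82, [0.442, -0.226, 0.003]), (0.79, [0.535, -0.276, 0.0]), (0.56, [0.674, -0.317, -0.002])]
top tin3 [(0.82, [0.442, -0.226, 0.003]), (0.79, [0.535, -0.276, 0.0]), (0.56, [0.674, -0.317, -0.002])]
top tape [(0.73, [0.382, 0.178, 0.0])]
top jar [(0.69, [0.751, -0.208, 0.0])]
top cutter [(0.9, [0.391, -0.034, -0.001]), (0.38, [0.757, 0.249, 0.002])]
top mug [(0.73, [0.755, 0.251, 0.002]), (0.33, [0.679, 0.326, -0.002])]
top driver [(0.72, [0.677, 0.328, -0.002])]
```

View pics/top0.png

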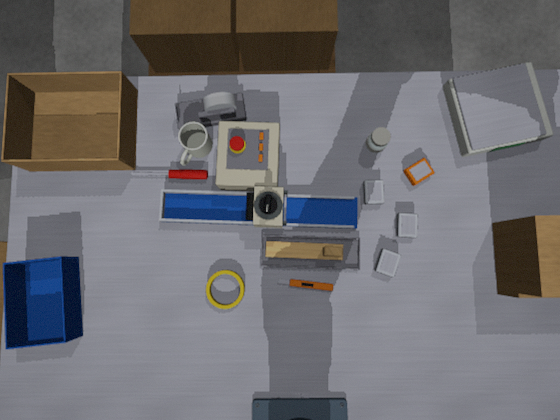

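View pics/scene0.png

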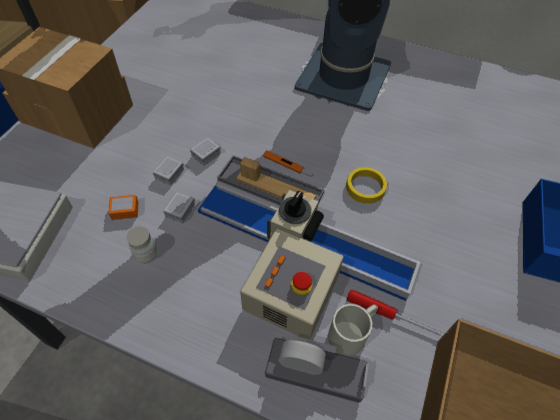

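Top view: grey tins are at (374,192), (407,225) and (388,263). An orange tin at (419,171) is the look-alike, so I'll leave it alone. The stick lies in the tray with its grip block at (332,251) and its tip pointing left (+y). Enlarging to confirm and to measure.

```bash
cat > h.py <<'E'
from bench import *
import cv2,numpy as np
np.set_printoptions(precision=4,suppress=True)
def top2w(d,px,z):
    px=np.atleast_2d(px).astype(float);K=d['intrinsics'];T=np.array(d['world_to_cam'])
    r=np.c_[px,np.ones(len(px))]@np.linalg.inv(K).T@T[:3,:3]; c=-T[:3,:3].T@T[:3,3]
    return c+r*((z-c[2])/r[:,2])[:,None]
def rect(d,mask,z):
    cs,_=cv2.findContours(mask.astype(np.uint8),cv2.RETR_EXTERNAL,cv2.CHAIN_APPROX_NONE)
    c=max(cs,key=cv2.contourArea)[:,0]
    w=top2w(d,c,z)[:,:2]*1000
    r=cv2.minAreaRect(w.astype(np.float32));return r
def wristray(d,s,px,z):
    from scipy.spatial.transform import Rotation as R
    K=np.array(d['intrinsics']);px=np.atleast_2d(px).astype(float)
    u=(px-K[:2,2])/[K[0,0],K[1,1]];th=np.linalg.norm(u,axis=1)
    v=np.c_[u*(np.sin(th)/np.maximum(th,1e-9))[:,None],np.cos(th)]
    H=np.array(d['hand_eye']);Rw=R.from_euler('xyz',s['tcp_rot'],degrees=True).as_matrix()
    c=Rw@H[:3,3]+s['position'];r=v@H[:3,:3].T@Rw.T
    return c+r*((z-c[2])/r[:,2])[:,None]
E
python3 - <<'E'
from h import *
d=capture('top');im=d['color'];print(d['intrinsics'],np.array(d['world_to_cam']))
hsv=cv2.cvtColor(im,cv2.COLOR_BGR2HSV)
m=cv2.inRange(hsv,(100,120,40),(130,255,255));
a=m.copy();a[:, :280]=0;a[:180]=0;a[240:]=0;print('infeed',rect(d,a,.012))
a=m.copy();a[:, :150]=0;a[:,255:]=0;a[:180]=0;a[240:]=0;print('outfeed',rect(d,a,.012))
c=im[150:290,250:440];cv2.imwrite('pics/c1.png',cv2.resize(c,None,fx=4,fy=4,interpolation=cv2.INTER_CUBIC))
E
```

```text
[[432.5735   0.     274.8856]
 [  0.     432.5735 204.0127]
 [  0.       0.       1.    ]] [[-0.0119 -0.9998 -0.0143  0.0605]
 [-0.9922  0.0136 -0.1237  0.5907]
 [ 0.1239  0.0127 -0.9922  1.0468]
 [ 0.      0.      0.      1.    ]]
infeed ((573.10986328125, -64.12649536132812), (178.71771240234375, 74.50318145751953), 87.99120330810547)
outfeed ((590.0189819335938, 224.59129333496094), (227.9484100341797, 64.58086395263672), 87.27212524414062)
```

View pics/c1.png

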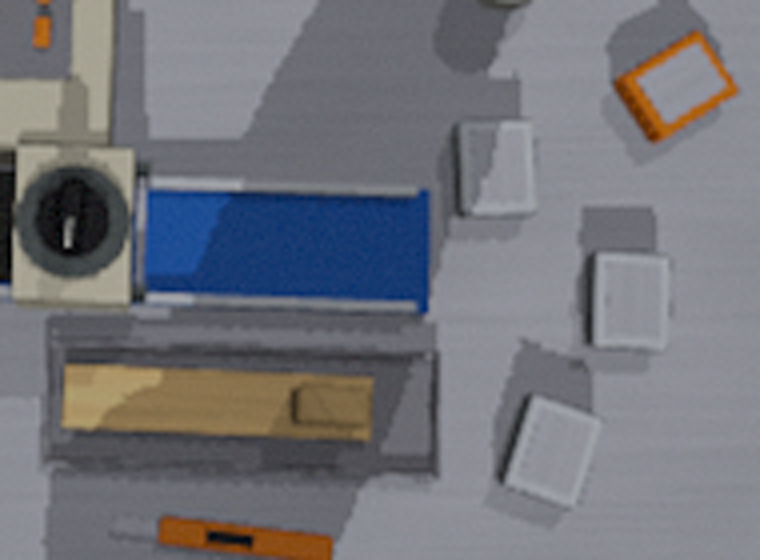

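The crop confirms three plain grey tins plus the orange look-alike at (675,85), which stays put. Moving to above the knob.

Call:
play_rows(rows=[[0,0,0.14,2,3.6,0.4,8.5],[0,0,0.28,4,7.2,0.8,8.5],[0,0,0.42,6,10.8,1.2,8.5],[0,0,0.56,8,14.4,1.6,8.5],[0,0,0.7,10,18,2,8.5],[0,0,0.84,12,21.6,2.4,8.5],[0,0,0.98,14,25.2,2.8,8.5],[0,0,1.12,16,28.8,3.2,8.5],[0,0,1.26,18,32.4,3.5,8.5],[0,0,1.4,20,36,3.5,8.5]])

```text
time: 3.0
position: [0.3819, -0.2892, 0.2619]
tcp_rot: [180.0, 0.0, 96.0]
force: [-0.5, 0.8, -0.3]
opening: 0.0852
grip_force: 0.0
```

Call:
play_rows(rows=[[0,0,0.17,2.5,4.5,0,8.5],[0,0,0.34,5,9,0,8.5],[0,0,0.51,7.5,13,0,8.5],[0,0,0.68,10,17,0,8.5],[0,0,0.85,12.5,21,0,8.5],[0,0,1.02,15,25,0,8.5],[0,0,1.18,17.5,29,0,8.5],[0,0,1.34,19.7,33,0,8.5],[0,0,1.42,19.7,35.8,0,8.5],[0,0,1.42,19.7,35.8,0,8.5]])

```text
time: 4.25
position: [0.578, 0.0706, 0.2614]
tcp_rot: [179.9, -0.0, 177.4]
force: [-1.3, 0.0, 0.3]
opening: 0.0847
grip_force: 0.0
```

Run:
```python
from h import *
s=state();print(s['position'],s['tcp_rot'],s['joints'])
d=capture('wrist');cv2.imwrite('pics/w1.png',d['color']);print(d['intrinsics'],np.array(d['hand_eye']))
for q in ['knob_grip','infeed','tunnel','tin0']:print(q,[(round(r['p'],2),np.round(r['at'],4).tolist()) for r in spot_point('wrist',q)])
```

```text
[0.578  0.0706 0.2614] [179.9153  -0.0078 177.409 ] [ 18.4019  28.5431 -46.9655  92.7809  21.9869  68.3447  54.0926]
[[325.1923   0.     281.5201]
 [  0.     325.1923 208.9125]
 [  0.       0.       1.    ]] [[ 0.0001 -0.9488 -0.3159  0.0812]
 [ 1.     -0.0003  0.0012 -0.    ]
 [-0.0013 -0.3159  0.9488 -0.1468]
 [ 0.      0.      0.      1.    ]]
knob_grip [(0.95, [0.5763, 0.0688, 0.1403]), (0.74, [0.5712, -0.0588, 0.015]), (0.72, [0.5365, -0.2778, -0.0005]), (0.21, [0.4696, -0.0849, 0.0061])]
infeed [(0.91, [0.5719, -0.0565, 0.0139])]
tunnel []
tin0 [(0.83, [0.5362, -0.2802, -0.0027]), (0.74, [0.4431, -0.2244, -0.0048]), (0.72, [0.6215, -0.2007, -0.0022]), (0.56, [0.6712, -0.3132, -0.0023]), (0.29, [0.7582, 0.2547, 0.0022])]
```

View pics/w1.png

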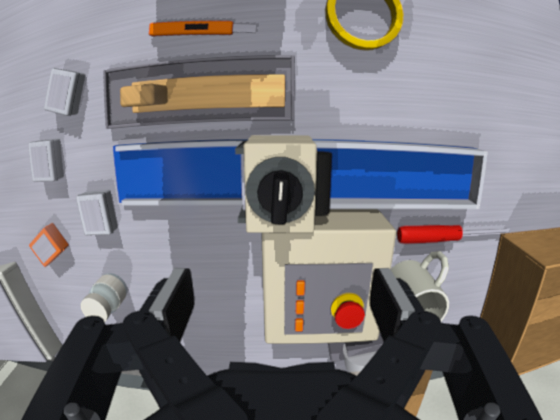

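Call:
play_rows(rows=[[0,0,0,-0.1,-0.2,-2,5],[0,0,0,-0.1,-0.2,-4,5],[0,0,0,-0.1,-0.2,-6,5],[0,0,0,-0.1,-0.2,-8,5],[0,0,0,-0.1,-0.2,-10,5],[0,0,0,-0.1,-0.2,-11.5,5],[0,0,0,-0.1,-0.2,-12.4,5],[0,0,0,-0.1,-0.2,-12.4,0.5],[0,0,0,-0.1,-0.2,-12.4,0.5],[0,0,0,-0.1,-0.2,-12.4,0.5]], squeeze=40)

```text
time: 5.75
position: [0.5775, 0.0687, 0.1384]
tcp_rot: [179.8, 0.1, 177.3]
force: [0.1, 8.2, -2.2]
opening: 0.0108
grip_force: 38.8
```

Call:
play_rows(rows=[[0,0,0,0,0,0,0.5],[0,0,0,0,0,0,0.5],[0,0,0,0,0,0,0.5],[0,0,0,0,0,0,0.5],[0,0,-0.1,0,0,0,0.5],[0,0,-0.2,0,0,0,0.5],[0,0,-0.3,0,0,0,0.5],[0,0,-0.4,0,0,0,0.5],[0,0,-0.5,0,0,0,0.5],[0,0,-0.6,0,0,0,0.5]])

```text
time: 7.0
position: [0.5778, 0.0698, 0.1384]
tcp_rot: [179.7, -0.1, 142.8]
force: [-0.2, 11.0, -3.3]
opening: 0.0107
grip_force: 39.0
```

Call:
play_rows(rows=[[0,0,-0.13,0,0.1,0,0.5],[0,0,-0.26,0,0.1,0,0.5],[0,0,-0.39,0,0.15,0,0.5],[0,0,-0.52,0,0.15,0,0.5],[0,0,-0.65,0,0.15,0,0.5],[0,0,-0.78,0,0.15,0,0.5],[0,0,-0.91,0,0.15,0,0.5],[0,0,-1.04,0,0.15,0,0.5],[0,0,-1.17,0,0.15,0,0.5],[0,0,-1.3,0,0.15,0,0.5]])

```text
time: 8.25
position: [0.58, 0.0706, 0.1385]
tcp_rot: [179.8, -0.4, 68.2]
force: [8.3, 7.2, -8.0]
opening: 0.0107
grip_force: 38.9
```

Call:
play_rows(rows=[[0,0,-0.13,0,0,0,0.5],[0,0,-0.26,0,0,0,0.5],[0,0,-0.39,0,0,0,0.5],[0,0,-0.5,0,0,0,0.5],[0,0,-0.6,0,0,0,0.5],[0,0,-0.65,0,0,0,0.5],[0,0,-0.69,0,0,0,0.5],[0,0,-0.69,0,0,0,0.5],[0,0,-0.69,0,0,0,0.5],[0,0,-0.69,0,0,0,0.5]])

```text
time: 9.5
position: [0.5809, 0.0697, 0.1385]
tcp_rot: [180.0, -0.5, 28.9]
force: [11.2, 4.6, -6.9]
opening: 0.0106
grip_force: 39.0
```

Run:
```python
from h import *
s=state();print(s['position'],s['tcp_rot'],s['joints'],s['force'],s['ft_torque'])
```

```text
[0.5809 0.0697 0.1385] [179.9586  -0.4724  28.8536] [-10.3193  30.2851  -1.6071 103.1245   0.9857  46.1408 -73.5306] [11.245   4.5526 -6.9265] [ 1.1498 -2.4338  0.0117]
```

Call:
play_rows(rows=[[0,0,0,0,0,0,5],[0,0,0,0,0,0,5],[0,0,0,0,0,0,5],[0,0,0,0,0,2,5],[0,0,0,0,-1,5,5],[0,0,0.1,0,-4,8,5],[0,0,0.25,0,-8,11,7],[0,0,0.4,0,-12,13,7],[0,0,0.55,0,-15,13,7],[0,0,0.7,0,-18,13,7]])

```text
time: 10.75
position: [0.577, -0.1139, 0.2679]
tcp_rot: [180.0, -0.0, 69.1]
force: [-0.3, -1.0, -0.1]
opening: 0.0699
grip_force: 0.0
```

Call:
play_rows(rows=[[0,0,0.15,0,0,0,7],[0,0,0.3,0,0,0,7],[0,0,0.4,0,0,0,7],[0,0,0.46,0,0,0,7],[0,0,0.46,0,0,0,7],[0,0,0.46,0,0,0,7],[0,0,0.46,0,0,0,7],[0,0,0.46,0,0,0,7],[0,0,0.46,0,0,0,7],[0,0,0.46,0,0,0,7]])

```text
time: 12.0
position: [0.5772, -0.1127, 0.2674]
tcp_rot: [-180.0, 0.0, 95.2]
force: [-0.3, -0.3, -0.6]
opening: 0.0704
grip_force: 0.0
```

Run:
```python
from h import *
s=state();print(s['position'],s['tcp_rot'],s['joints'])
d=capture('wrist');cv2.imwrite('pics/w2.png',d['color'])
for q in ['knob_grip','infeed','tunnel','outfeed','tin0','stick','tray']:print(q,[(round(r['p'],2),np.round(r['at'],4).tolist()) for r in spot_point('wrist',q)])
```

```text
[ 0.5772 -0.1127  0.2674] [-179.9953    0.0007   95.2103] [ 17.0453  24.0396 -15.8941  92.0702   7.079   64.8837   4.6609]
knob_grip []
infeed [(0.67, [0.5729, -0.0574, 0.0147])]
tunnel []
outfeed []
tin0 [(0.85, [0.536, -0.281, -0.0004]), (0.8, [0.4406, -0.2236, -0.0046]), (0.79, [0.6217, -0.1992, -0.001]), (0.55, [0.6682, -0.3133, -0.0015])]
stick [(0.78, [0.4704, -0.0829, 0.002])]
tray []
```

View pics/w2.png

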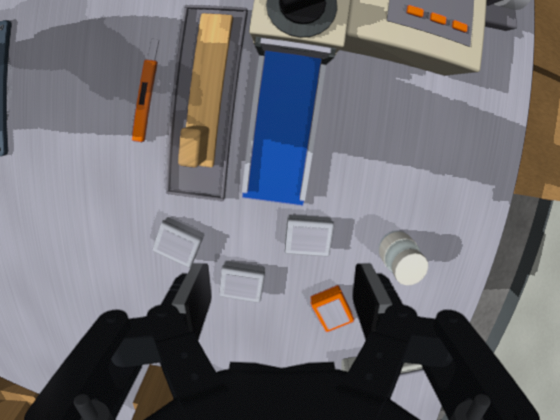

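View shows tins at (309,235), (243,281) and (178,240), plus bed end corners near (243,196) and (303,203). Enlarging for tin corners and fitting the bed.

Run:
```python
from h import *
im=cv2.imread('pics/w2.png')
c=im[205:305,145:345];cv2.imwrite('pics/c2.png',cv2.resize(c,None,fx=4,fy=4,interpolation=cv2.INTER_CUBIC))
s=state();d=capture('wrist')
m=cv2.inRange(cv2.cvtColor(im,cv2.COLOR_BGR2HSV),(100,120,40),(130,255,255));m[:40]=0;m[210:]=0
ys,xs=np.where(m>0)
L=[];Rr=[]
for y in range(70,150,4):
    q=xs[ys==y];L.append((q.min()-.5,y));Rr.append((q.max()+.5,y))
for nm,P in(('L',L),('R',Rr)):
    w=wristray(d,s,P,.012);p=np.polyfit(w[:,1],w[:,0],1);print(nm,np.degrees(np.arctan(p[0])),'x at y=-.0575:',np.polyval(p,-.0575))
print(wristray(d,s,[(243,196),(303,203)],.012))
```

```text
L 2.3480026723053835 x at y=-.0575: 0.5403188226526058
R 2.8720826545875626 x at y=-.0575: 0.6073598876700762
[[ 0.531  -0.1515  0.012 ]
 [ 0.6091 -0.154   0.012 ]]
```

View pics/c2.png

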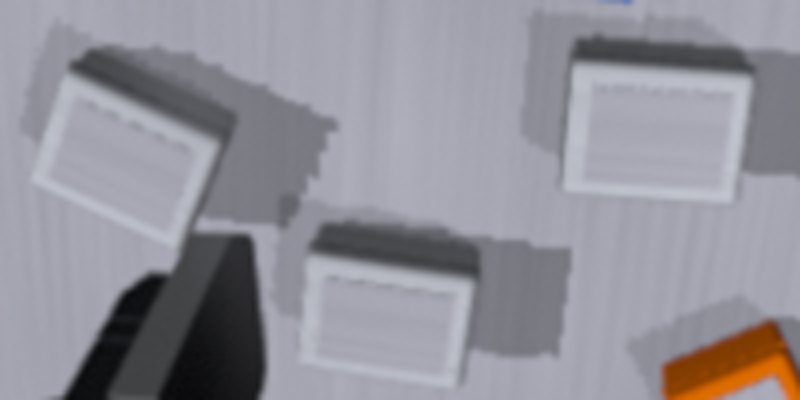

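Run:
```python
from h import *
s=state();d=capture('wrist')
for n,c in dict(A=[(571,60),(752,72),(737,202),(563,190)],B=[(312,253),(477,274),(460,387),(302,360)],C=[(75,72),(218,137),(178,245),(33,180)]).items():
    w=wristray(d,s,np.array(c)/4+[145,205],.028)[:,:2]
    e=[w[1]-w[0],w[2]-w[3]];print(n,w.mean(0),[np.degrees(np.arctan2(v[1],v[0])) for v in e],[np.linalg.norm(v) for v in e+[w[3]-w[0],w[2]-w[1]]])
```

```text
A [ 0.6209 -0.1957] [np.float64(1.0342582914111609), np.float64(0.3360600249311941)] [np.float64(0.05821339125977027), np.float64(0.05826020367282351), np.float64(0.04573925901901221), np.float64(0.04644997473711838)]
B [ 0.5368 -0.2753] [np.float64(-2.1930418766360553), np.float64(-5.082612836659379)] [np.float64(0.05674023486862077), np.float64(0.05721262765349648), np.float64(0.04467821574704215), np.float64(0.04754995793755882)]
C [ 0.4443 -0.2233] [np.float64(-20.003378138737244), np.float64(-19.50358351170359)] [np.float64(0.052995638915755525), np.float64(0.05600407030803647), np.float64(0.0457738544228404), np.float64(0.04522966956730387)]
```

Call:
play_rows(rows=[[0,0,-0.04,2,-4,-2,8.5],[0,0,-0.073,4.4,-8.5,-5,8.5],[0,0,-0.073,4.4,-8.5,-10,8.5],[0,0,-0.073,4.4,-8.5,-15,8.5],[0,0,-0.073,4.4,-8.5,-19,8.5],[0,0,-0.073,4.4,-8.5,-22,8.5],[0,0,-0.073,4.4,-8.5,-23.7,8.5],[0,0,-0.073,4.4,-8.5,-23.7,8.5],[0,0,-0.073,4.4,-8.5,-23.7,5.0],[0,0,-0.073,4.4,-8.5,-23.7,5.0]], squeeze=40)

```text
time: 13.75
position: [0.6221, -0.1979, 0.0318]
tcp_rot: [179.9, 0.0, 91.0]
force: [0.0, -0.8, -0.1]
opening: 0.0519
grip_force: 0.0
```

Call:
play_rows(rows=[[0,0,0,0,0,0,5],[0,0,0,0,0,0,5],[0,0,0,0,0,0,5],[0,0,0,0,0,1,5],[0,0,0,0,0,2,5],[0,0,0,0,0,4,5],[0,0,0,0,0,6,5],[0,0,0,0,0,6,5],[0,0,0,0,0,6,5],[0,0,0,0,0,6,5]])

```text
time: 15.0
position: [0.6208, -0.1976, 0.0897]
tcp_rot: [-179.9, -0.0, 91.0]
force: [0.2, 0.1, -1.0]
opening: 0.05
grip_force: 0.0
```

Run:
```python
from h import *
s=state();print(s['position'],s['tcp_rot'],s['opening'],s['grip_force'],s['force'])
d=capture('scene');d=capture('wrist');cv2.imwrite('pics/w3.png',d['color'])
print([(round(r['p'],2),np.round(r['at'],4).tolist()) for r in spot_point('scene','tin0')])
```

```text
[ 0.6208 -0.1976  0.0897] [-179.9317   -0.0177   91.0356] 0.04996070750687088 0.0 [ 0.2099  0.0736 -0.9846]
[(0.81, [0.6222, -0.2004, 0.0021]), (0.74, [0.4444, -0.2298, 0.0017]), (0.68, [0.6705, -0.3203, -0.0059]), (0.59, [0.5387, -0.2755, 0.0011])]
```

View pics/w3.png

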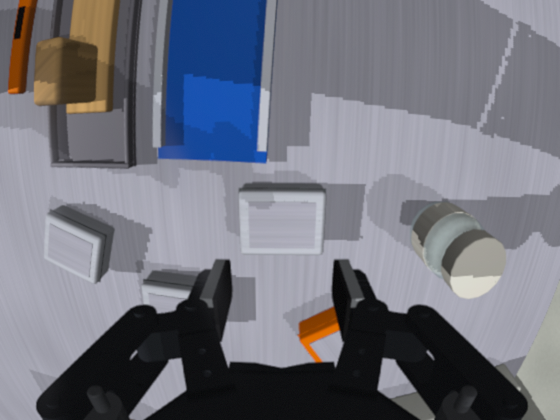

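Run:
```python
from h import *
s=state();d=capture('wrist')
print(wristray(d,s,[(241,192),(324,190),(323,253),(240,253)],.028).round(4),wristray(d,s,[(240,186),(324,184)],.0).round(4))
print(spot_point('wrist','tin0')[:3])
d=capture('top');print([(round(r['p'],2),np.round(r['at'],4).tolist()) for r in spot_point('top','tin0')])
print([(round(r['p'],2),np.round(r['at'],4).tolist()) for r in boxes_of('top','tin0')])
```

```text
[[ 0.5933 -0.1743  0.028 ]
 [ 0.6487 -0.1719  0.028 ]
 [ 0.6509 -0.2184  0.028 ]
 [ 0.5915 -0.2194  0.028 ]] [[ 0.5892 -0.1773  0.    ]
 [ 0.6524 -0.1746  0.    ]]
[{'at': [0.6207, -0.1991, -0.0011], 'p': 0.94}, {'at': [0.4484, -0.226, -0.0047], 'p': 0.79}, {'at': [0.6737, -0.3115, 0.0002], 'p': 0.65}]
[(0.79, [0.5341, -0.2781, 0.0041]), (0.78, [0.4413, -0.2264, 0.001])]
[(0.93, [0.4391, -0.2235, 0.0311]), (0.7, [0.6192, -0.1896, 0.0294]), (0.68, [0.5311, -0.2736, 0.0297])]
```

Call:
play_rows(rows=[[0,0,0,0,0,0,8.5],[0,0,0,0,0,0,8.5],[0,0,0,0,0,0,8.5],[0,0,0,0,0,-2,8.5],[0,0,0,0,0,-4,8.5],[0,0,0,0,0,-6,8.5],[0,0,0,0,0,-7.1,8.5],[0,0,0,0,0,-7.1,8.5],[0,0,0,0,0,-7.1,5.0],[0,0,0,0,0,-7.1,5.0]])

```text
time: 16.65
position: [0.6217, -0.1978, 0.0202]
tcp_rot: [179.9, 0.0, 91.0]
force: [-0.1, -0.4, 0.1]
opening: 0.0514
grip_force: 0.0
```

Call:
play_rows(rows=[[0,0,0,0,0,0,5],[0,0,0,0,0,0,5],[0,0,0,0,0,0,5],[0,0,0,0,0,0,5],[0,0,0,0,0,0,5],[0,0,0,0,0,0.5,5],[0,0,0,0,0,1,5],[0,0,0,0,0,2,5],[0,0,0,0,0,4,5],[0,0,0,0,0,6,5]])

```text
time: 17.9
position: [0.6213, -0.1977, 0.0805]
tcp_rot: [180.0, -0.0, 91.0]
force: [-0.2, -0.7, -0.3]
opening: 0.0503
grip_force: 0.0
```

Run:
```python
from h import *
s=state();print(s['position'],s['opening'],s['grip_force'])
d=capture('wrist');e=capture('scene');print(spot_point('scene','tin0'))
a=cv2.resize(e['color'][120:280,90:250],(420,420),interpolation=cv2.INTER_CUBIC)
cv2.imwrite('pics/w4.png',np.hstack([d['color'][:,100:470],a]))
```

```text
[ 0.6213 -0.1977  0.0805] 0.050320271322690076 0.0
[{'at': [0.6741, -0.3184, -0.0066], 'p': 0.92}, {'at': [0.443, -0.2296, -0.0012], 'p': 0.66}, {'at': [0.6227, -0.1979, -0.0005], 'p': 0.57}, {'at': [0.5345, -0.2793, -0.0005], 'p': 0.49}]
```

View pics/w4.png

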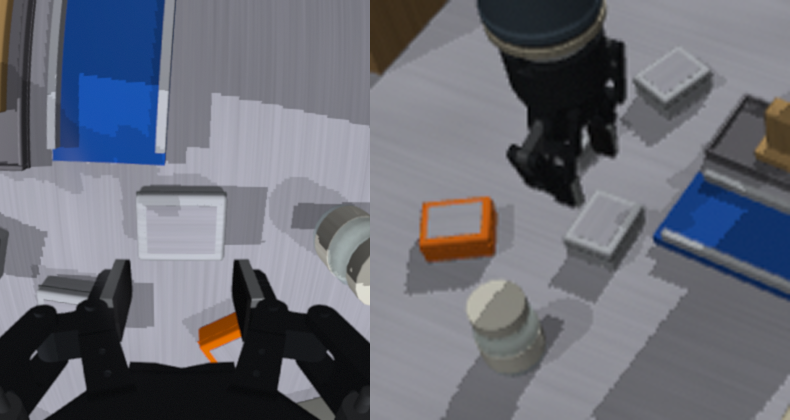

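Run:
```python
from h import *
d=capture('scene');T=np.array(d['world_to_cam']);K=d['intrinsics']
for z in (.1,.08,.07,.06):
    p=np.array([[.6213+a,-.1977,z] for a in(-.025,0,.025)]);q=p@T[:3,:3].T+T[:3,3];u=q@K.T;print(z,(u[:,:2]/u[:,2:]).round(1).tolist())
w=capture('wrist');H=np.linalg.inv(np.array(w['hand_eye']))
for z in (-.02,0,.01,.019):
    for y in(-.025,.025):
        q=H[:3,:3]@[0,y,z]+H[:3,3];r=np.linalg.norm(q[:2]);th=np.arctan2(r,q[2]);print(z,y,np.array(w['intrinsics'])[:2,2]+325.2*th*q[:2]/r)
```

```text
0.1 [[179.2, 176.4], [173.3, 184.6], [167.3, 193.1]]
0.08 [[180.6, 182.1], [174.9, 190.3], [169.0, 198.7]]
0.07 [[181.3, 184.8], [175.6, 193.0], [169.8, 201.4]]
0.06 [[182.0, 187.6], [176.4, 195.7], [170.6, 204.0]]
-0.02 -0.025 [227.7683 289.0217]
-0.02 0.025 [335.9908 288.9383]
0 -0.025 [233.3768 268.4387]
0 0.025 [330.2121 268.3786]
0.01 -0.025 [235.8005 259.6466]
0.01 0.025 [327.7152 259.595 ]
0.019 -0.025 [237.7973 252.4476]
0.019 0.025 [325.6582 252.4023]
```

Call:
play_rows(rows=[[0,0,0,0,0,0,8.5],[0,0,0,0,0,0,8.5],[0,0,0,0,0,0,8.5],[0,0,0,0,0,0,8.5],[0,0,0,0,0,-2,8.5],[0,0,0,0,0,-4,8.5],[0,0,0,0,0,-6,8.5],[0,0,0,0,0,-6.8,8.5],[0,0,0,0,0,-6.8,8.5],[0,0,0,0,0,-6.8,8.5]])

```text
time: 19.4
position: [0.6217, -0.1978, 0.012]
tcp_rot: [179.9, 0.0, 91.0]
force: [0.3, 0.5, 0.0]
opening: 0.0852
grip_force: 0.0
```

Call:
play_rows(rows=[[0,0,0,0,0,0,8.0],[0,0,0,0,0,0,7.5],[0,0,0,0,0,0,7.0],[0,0,0,0,0,0,6.5],[0,0,0,0,0,0,6.2],[0,0,0,0,0,0,5.8],[0,0,0,0,0,0,5.4],[0,0,0,0,0,0,5],[0,0,0,0,0,0,5],[0,0,0,0,0,0,5]])

```text
time: 20.65
position: [0.6212, -0.1977, 0.0117]
tcp_rot: [180.0, 0.0, 91.0]
force: [-1.5, 1.0, 5.5]
opening: 0.059
grip_force: 41.8
```

Run:
```python
from h import *
s=state();print(s['position'],s['opening'],s['grip_force'],s['force'])
d=capture('wrist');cv2.imwrite('pics/w5.png',d['color'][130:330,150:420])
```

```text
[ 0.6212 -0.1977  0.0117] 0.05899287843839023 41.808600425720215 [-1.4586  1.0406  5.4614]
```

View pics/w5.png

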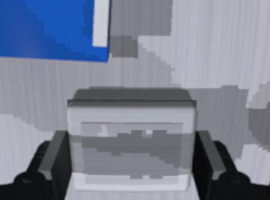

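Call:
play_rows(rows=[[0,0,0,0,0,1,5],[0,0,0,0,0,3,5],[0,0,0,0,0,6,5],[0,0,-0.02,-1,2,8.8,5],[0,0,-0.04,-2,6,8.8,5],[0,0,-0.06,-3,10,8.8,5],[0,0,-0.063,-4,13,8.8,5],[0,0,-0.063,-4.6,16,8.8,5],[0,0,-0.063,-4.6,17.4,8.8,5],[0,0,-0.063,-4.6,17.4,8.8,5]])

```text
time: 21.95
position: [0.5759, -0.0231, 0.1001]
tcp_rot: [179.9, -0.0, 87.5]
force: [-0.3, -0.8, -1.5]
opening: 0.0583
grip_force: 43.8
```

Call:
play_rows(rows=[[0,0,0,0,0,-1,5],[0,0,0,0,0,-2.5,5],[0,0,0,0,0,-4,5],[0,0,0,0,0,-5.5,5],[0,0,0,0,0,-6.3,5],[0,0,0,0,0,-6.7,5],[0,0,0,0,0,-6.7,5],[0,0,0,0,0,-6.7,5],[0,0,0,0,0,-6.7,5],[0,0,0,0,0,-6.7,5]])

```text
time: 23.2
position: [0.5754, -0.0237, 0.0327]
tcp_rot: [180.0, 0.0, 87.4]
force: [-0.9, -0.6, -1.4]
opening: 0.0586
grip_force: 43.8
```

Run:
```python
from h import *
s=state();print(s['position'],s['tcp_rot'],s['opening'],s['grip_force'],s['force'])
d=capture('wrist');e=capture('scene')
cv2.imwrite('pics/w6.png',np.hstack([d['color'][100:350,150:400],cv2.resize(e['color'][150:250,160:280],(300,250),interpolation=cv2.INTER_CUBIC)]))
```

```text
[ 0.5754 -0.0237  0.0327] [179.9734   0.0012  87.42  ] 0.05855941540687459 43.78445327281952 [-0.8957 -0.6032 -1.4368]
```

View pics/w6.png

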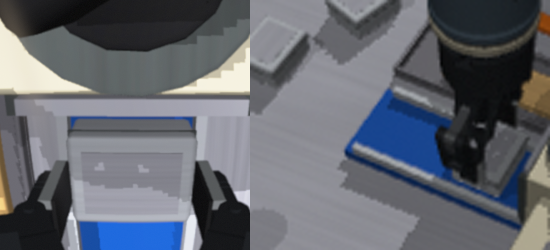

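The tin is held and centred over the channel. Creeping down until contact.

Call:
play_rows(rows=[[0,0,0,0,0,-0.1,5],[0,0,0,0,0,-0.2,5],[0,0,0,0,0,-0.2,5],[0,0,0,0,0,-0.3,5],[0,0,0,0,0,-0.4,5],[0,0,0,0,0,-0.4,5],[0,0,0,0,0,-0.4,5],[0,0,0,0,0,-0.4,5],[0,0,0,0,0,-0.4,5],[0,0,0,0,0,-0.4,5]])

```text
time: 24.55
position: [0.5752, -0.0237, 0.0284]
tcp_rot: [180.0, 0.0, 87.4]
force: [0.2, 0.6, -1.6]
opening: 0.0582
grip_force: 43.8
```

Call:
play_rows(rows=[[0,0,0,0,0,-0.1,5],[0,0,0,0,0,-0.1,5],[0,0,0,0,0,-0.2,5],[0,0,0,0,0,-0.2,5],[0,0,0,0,0,-0.3,5],[0,0,0,0,0,-0.3,5],[0,0,0,0,0,-0.4,5],[0,0,0,0,0,-0.4,5],[0,0,0,0,0,-0.4,5],[0,0,0,0,0,-0.4,5]])

```text
time: 25.8
position: [0.5752, -0.0237, 0.0244]
tcp_rot: [180.0, -0.0, 87.4]
force: [-0.2, -0.3, -1.6]
opening: 0.0586
grip_force: 43.8
```

Call:
play_rows(rows=[[0,0,0,0,0,0,8.5],[0,0,0,0,0,0,8.5],[0,0,0,0,0,0,8.5],[0,0,0,0,0,2,8.5],[0,0,0,0,0,5,8.5],[0,0,0,-0.5,-3,7.5,8.5],[0,0,0,-1.3,-8,7.5,8.5],[0,0,0,-2.2,-14,7.5,8.5],[0,0,0,-3,-20,7.5,8.5],[0,0,-0.015,-3.9,-25.4,7.5,8.5]])

```text
time: 27.05
position: [0.5357, -0.2801, 0.0995]
tcp_rot: [180.0, 0.0, 86.5]
force: [1.0, 0.0, 0.3]
opening: 0.0855
grip_force: 0.0
```

Run:
```python
from h import *
s=state();print(s['position'],s['tcp_rot'],s['opening'])
d=capture('wrist');im=d['color'];cv2.imwrite('pics/w7.png',im)
print([(round(r['p'],2),np.round(r['at'],4).tolist()) for r in spot_point('wrist','tin0')])
capture('scene');print([(round(r['p'],2),np.round(r['at'],4).tolist()) for r in spot_point('scene','tin0')])
```

```text
[ 0.5357 -0.2801  0.0995] [179.9801   0.0201  86.5106] 0.08550457808751011
[(0.87, [0.6726, -0.3148, 0.0001]), (0.81, [0.5358, -0.278, -0.0034]), (0.74, [0.4451, -0.2234, -0.0075])]
[(0.92, [0.4434, -0.2299, -0.0016]), (0.71, [0.5332, -0.2799, -0.0017]), (0.65, [0.5712, -0.0239, 0.0115]), (0.62, [0.6722, -0.3188, -0.0056])]
```

View pics/w7.png

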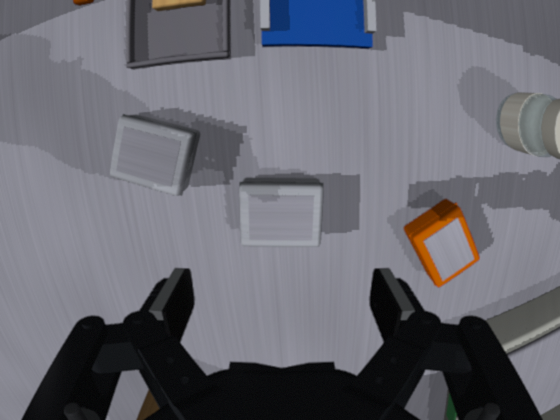

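Call:
play_rows(rows=[[0,0,0,0,0.15,-3,8.5],[0,0,0,0,0.15,-6,8.5],[0,0,0,0,0.15,-8,8.5],[0,0,0,0,0.15,-8.8,8.5],[0,0,0,0,0.15,-8.8,8.5],[0,0,0,0,0.15,-8.8,7],[0,0,0,0,0.15,-8.8,6.4],[0,0,0,0,0.15,-8.8,6],[0,0,0,0,0.15,-8.8,5],[0,0,0,0,0.15,-8.8,5]])

```text
time: 28.5
position: [0.5365, -0.2764, 0.0122]
tcp_rot: [179.9, 0.0, 86.5]
force: [-0.6, 0.4, 6.6]
opening: 0.0585
grip_force: 42.0
```

Run:
```python
from h import *
s=state();print(s['position'],s['opening'],s['grip_force'],s['force'])
d=capture('wrist')
s2=dict(s);s2['position']=np.array([ 0.5357,-0.2801,0.0995]);s2['tcp_rot']=[179.9801,.0201,86.5106]
w=wristray(d,s2,[(121,117),(197,130),(181,194),(110,177)],.028)[:,:2];e=[w[1]-w[0],w[2]-w[3]];print(w.mean(0),[np.degrees(np.arctan2(v[1],v[0])) for v in e])
```

```text
[ 0.5365 -0.2764  0.0122] 0.05851286713021447 42.04823434352875 [-0.6103  0.39    6.562 ]
[ 0.4451 -0.225 ] [np.float64(-16.146688134544174), np.float64(-17.33273245231279)]
```

Call:
play_rows(rows=[[0,0,0,0,0,1,5],[0,0,0,0,0,4,5],[0,0,0,0.5,2,8.8,5],[0,0,0,1,6,8.8,5],[0,0,0,1.8,10,8.8,5],[0,0,0.015,2.6,14,8.8,5],[0,0,0.015,3.2,17.5,8.8,5],[0,0,0.015,3.6,19.8,8.8,5],[0,0,0.015,3.6,19.8,8.8,5],[0,0,0.015,3.6,19.8,8.8,5]])

```text
time: 29.8
position: [0.572, -0.0793, 0.0996]
tcp_rot: [-180.0, 0.0, 87.4]
force: [-0.1, -0.6, -1.3]
opening: 0.0587
grip_force: 43.7
```

Call:
play_rows(rows=[[0,0,0,0,0,-3,5],[0,0,0,0,0,-5,5],[0,0,0,0,0,-6.5,5],[0,0,0,0,0,-7,5],[0,0,0,0,0,-7.3,5],[0,0,0,0,0,-7.5,5],[0,0,0,0,0,-7.5,5],[0,0,0,0,0.4,-7.5,5],[0,0,0,0,0.7,-7.5,5],[0,0,0,0,1.0,-7.5,5]])

```text
time: 31.05
position: [0.5723, -0.068, 0.0245]
tcp_rot: [180.0, 0.0, 87.4]
force: [-0.2, -1.8, -1.2]
opening: 0.0585
grip_force: 43.7
```

Call:
play_rows(rows=[[0,0,0,0,0,0,8.5],[0,0,0,0,0,0,8.5],[0,0,0,0,0,0,8.5],[0,0,0,0,0,2,8.5],[0,0,0,0,0,5,8.5],[0,0,-0.07,-2.5,-3,7.5,8.5],[0,0,-0.14,-5,-7,7.5,8.5],[0,0,-0.2,-8,-11,7.5,8.5],[0,0,-0.26,-11,-14,7.5,8.5],[0,0,-0.26,-12.8,-15.7,7.5,8.5]])

```text
time: 32.3
position: [0.4423, -0.2271, 0.0995]
tcp_rot: [-180.0, 0.0, 72.3]
force: [0.8, 0.7, 1.3]
opening: 0.0848
grip_force: 0.0
```

Run:
```python
from h import *
s=state();print(s['position'],s['tcp_rot'],s['opening'])
for c in('wrist','scene'):
    d=capture(c);cv2.imwrite(f'pics/{c}8.png',d['color'])
    print([(round(r['p'],2),np.round(r['at'],4).tolist()) for r in spot_point(c,'tin0')])
im=cv2.imread('pics/wrist8.png')
d=capture('wrist')
# tin candidate: bright rim segmentation near center
K=d['intrinsics'];g=cv2.cvtColor(im,cv2.COLOR_BGR2GRAY)
print(K[:2,2]);cv2.imwrite('pics/w8.png',cv2.resize(im[130:290,190:370],None,fx=3,fy=3))
```

```text
[ 0.4423 -0.2271  0.0995] [-179.9767    0.0471   72.327 ] 0.08480706232728123
[(0.98, [0.4406, -0.2253, -0.0031]), (0.7, [0.6728, -0.3107, -0.0006])]
[(0.78, [0.4413, -0.2285, -0.0018]), (0.77, [0.6744, -0.3195, -0.006]), (0.62, [0.5734, -0.0217, 0.0126]), (0.57, [0.57, -0.0698, 0.0111])]
[281.5201 208.9125]
```

Call:
play_rows(rows=[[0,0,0,-0.1,0,-3,8.5],[0,0,0,-0.1,0,-6,8.5],[0,0,0,-0.1,0,-8,8.5],[0,0,0,-0.1,0,-8.7,8.5],[0,0,0,-0.1,0,-8.7,8.5],[0,0,0,-0.1,0,-8.7,7],[0,0,0,-0.1,0,-8.7,6.4],[0,0,0,-0.1,0,-8.7,6],[0,0,0,-0.1,0,-8.7,5],[0,0,0,-0.1,0,-8.7,5]])

```text
time: 33.8
position: [0.4436, -0.2254, 0.0133]
tcp_rot: [179.9, 0.0, 72.5]
force: [-0.9, 1.5, 10.9]
opening: 0.0589
grip_force: 40.3
```

Call:
play_rows(rows=[[0,0,0,0,0,1,5],[0,0,0,0,0,4,5],[0,0,0.06,1,1,8.7,5],[0,0,0.13,4,3,8.7,5],[0,0,0.2,7,5,8.7,5],[0,0,0.26,10,7,8.7,5],[0,0,0.26,12.7,9.5,8.7,5],[0,0,0.26,12.7,9.5,8.7,5],[0,0,0.26,12.7,9.5,8.7,5],[0,0,0.26,12.7,9.5,8.7,5]])

```text
time: 35.05
position: [0.5694, -0.1313, 0.0996]
tcp_rot: [-180.0, 0.0, 87.3]
force: [0.3, -0.1, -1.9]
opening: 0.0581
grip_force: 43.7
```

Call:
play_rows(rows=[[0,0,0,0,0,-3,5],[0,0,0,0,0,-5,5],[0,0,0,0,0,-6.5,5],[0,0,0,0,0,-7,5],[0,0,0,0,0,-7.3,5],[0,0,0,0,0,-7.45,5],[0,0,0,0,0,-7.45,5],[0,0,0,0,0.4,-7.45,5],[0,0,0,0,0.8,-7.45,5],[0,0,0,0,1.3,-7.45,5]])

```text
time: 36.3
position: [0.5708, -0.1176, 0.0255]
tcp_rot: [179.9, 0.0, 87.4]
force: [-0.6, -3.7, 5.9]
opening: 0.0585
grip_force: 44.4
```

Call:
play_rows(rows=[[0,0,0,0,0,0,8.5],[0,0,0,0,0,0,8.5],[0,0,0,0,0,0,8.5],[0,0,0,0,0,2,8.5],[0,0,0,0,0,6,6],[0,0,0,-1,-1,11,6],[0,0,0,-4,0,15,6],[0,0,0,-8,0,15,6],[0,0,0,-10,0,15,6],[0,0,0,-10,0,15,6]])

```text
time: 37.55
position: [0.469, -0.1175, 0.1752]
tcp_rot: [-180.0, 0.0, 87.4]
force: [1.0, 0.1, 0.6]
opening: 0.0602
grip_force: 0.0
```

Run:
```python
from h import *
s=state();print(s['position'],s['tcp_rot'],s['opening'])
for c in('wrist','scene','top'):
    d=capture(c);cv2.imwrite(f'pics/{c}9.png',d['color'])
    print(c,[(round(r['p'],2),np.round(r['at'],4).tolist()) for r in spot_point(c,'tin0')])
    print('  stick',[(round(r['p'],2),np.round(r['at'],4).tolist()) for r in spot_point(c,'stick')],'tray',[np.round(r['at'],4).tolist() for r in spot_point(c,'tray')])
```

```text
[ 0.469  -0.1175  0.1752] [-179.976     0.0219   87.3787] 0.0602256156032566
wrist [(0.9, [0.5785, -0.0212, 0.0112]), (0.7, [0.5734, -0.0688, 0.0089]), (0.67, [0.5736, -0.1148, 0.008]), (0.53, [0.6705, -0.3132, -0.0016])]
  stick [(0.62, [0.47, -0.0825, 0.002])] tray []
scene [(0.97, [0.6727, -0.3158, -0.0019]), (0.93, [0.5716, -0.068, 0.0109]), (0.74, [0.5734, -0.1196, 0.0088]), (0.59, [0.5754, -0.0239, 0.0106])]
  stick [(0.78, [0.4752, -0.088, 0.0029]), (0.28, [0.5838, 0.2184, 0.0115])] tray [[0.4689, -0.038, -0.0006], [0.5782, 0.0709, 0.0017]]
top [(0.93, [0.5712, -0.0702, 0.0143]), (0.87, [0.6726, -0.3148, -0.0048]), (0.86, [0.5744, -0.0232, 0.0148]), (0.82, [0.5709, -0.1157, 0.0126]), (0.5, [0.5851, 0.2187, 0.0126])]
  stick [(0.64, [0.4669, -0.0864, 0.003])] tray [[0.4754, -0.0313, 0.0009]]
```

View pics/wrist9.png

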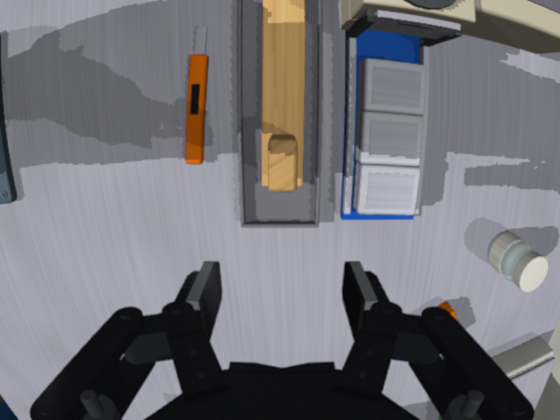

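All three tins are lined up in the channel (392,85; 392,135; 388,190). The stick's grip block is at (283,170). Now grasping it.

Run:
```python
from h import *
s=state();d=capture('wrist')
print(wristray(d,s,[(269,149),(298,149),(298,190),(269,190),(283.5,170)],.066))
print(wristray(d,s,[(264,40),(262,185),(305,40),(303,185)],.016))
```

```text
[[ 0.4624 -0.0705  0.066 ]
 [ 0.4853 -0.0716  0.066 ]
 [ 0.4842 -0.1051  0.066 ]
 [ 0.4606 -0.1041  0.066 ]
 [ 0.4731 -0.088   0.066 ]]
[[ 0.4606  0.0265  0.016 ]
 [ 0.4516 -0.112   0.016 ]
 [ 0.4982  0.025   0.016 ]
 [ 0.4913 -0.1138  0.016 ]]
```

Call:
play_rows(rows=[[0,0,0,0.2,2,-1,5],[0,0,0,0.2,3.4,-4,5],[0,0,0,0.2,3.4,-8,5],[0,0,0,0.2,3.4,-11,5],[0,0,0,0.2,3.4,-13.1,5],[0,0,0,0.2,3.4,-13.1,5],[0,0,0,0.2,3.4,-13.1,1.5],[0,0,0,0.2,3.4,-13.1,1.5],[0,0,0,0.2,3.4,-13.1,1.5],[0,0,0,0.2,3.4,-13.1,1.5]], squeeze=80)

```text
time: 39.45
position: [0.4728, -0.0833, 0.045]
tcp_rot: [179.9, 0.0, 87.4]
force: [-2.1, 0.1, 6.8]
opening: 0.0223
grip_force: 79.2
```

```bash
python3 -c "
from h import *
s=state();print(s['position'],s['tcp_rot'],s['opening'],s['grip_force'],s['force'],s['ft_torque'])"
```

```text
[ 0.4728 -0.0833  0.045 ] [179.8933   0.0109  87.4209] 0.022292358149529616 79.23362016677856 [-2.0685  0.1487  6.8082] [0.0958 0.1915 0.0265]
```

Call:
play_rows(rows=[[0,0,0,0,0,1,1.5],[0,0,0,0,0,4,1.5],[0,0,0,0,0,8,1.5],[0,0,0,0,-2,11,1.5],[0,0,0,1,-6,11,1.5],[0,0,0,2.5,-11,11,1.5],[0,0,0,4.5,-16,11,1.5],[0,0,0,6.5,-21,11,1.5],[0,0,0,8.9,-24.5,11,1.5],[0,0,0,8.9,-24.5,11,1.5]])

```text
time: 40.7
position: [0.5615, -0.3316, 0.154]
tcp_rot: [180.0, 0.1, 87.2]
force: [-0.8, -0.4, -1.6]
opening: 0.0223
grip_force: 78.9
```

Call:
play_rows(rows=[[0,0,0,0,0,-3,1.5],[0,0,0,0,0,-6,1.5],[0,0,0,0,0,-8,1.5],[0,0,0,0,0,-9,1.5],[0,0,0,0,0,-9.5,1.5],[0,0,0,0,0,-9.9,1.5],[0,0,0,0,0,-9.9,1.5],[0,0,0,0,0,-9.9,1.5],[0,0,0,0,0,-9.9,1.5],[0,0,0,0,0,-9.9,1.5]])

```text
time: 41.95
position: [0.5613, -0.3283, 0.0551]
tcp_rot: [180.0, 0.0, 87.4]
force: [0.6, 0.2, -2.8]
opening: 0.0219
grip_force: 79.0
```

Run:
```python
from h import *
s=state();print(s['position'],s['tcp_rot'],s['opening'],s['grip_force'],s['force'])
for c in('wrist','scene','top'):
    d=capture(c);cv2.imwrite(f'pics/{c}10.png',d['color'])
    print(c,[(round(r['p'],2),np.round(r['at'],4).tolist()) for r in spot_point(c,'stick')])
t=capture('top');a=t['color'][150:290,270:470];w=cv2.imread('pics/wrist10.png')
cv2.imwrite('pics/m10.png',np.hstack([w[0:420,180:420],cv2.resize(a,(560,392),interpolation=cv2.INTER_CUBIC)[:, :] if False else cv2.copyMakeBorder(cv2.resize(a,(540,378),interpolation=cv2.INTER_CUBIC),0,42,0,0,cv2.BORDER_CONSTANT)]))
```

```text
[ 0.5613 -0.3283  0.0551] [179.9879   0.0064  87.4209] 0.02194681775164427 78.9576780796051 [ 0.6075  0.2411 -2.813 ]
wrist [(0.64, [0.5598, -0.3239, 0.0132])]
scene [(0.96, [0.5637, -0.3321, 0.0141])]
top [(0.77, [0.5579, -0.3315, 0.0121])]
```

View pics/m10.png

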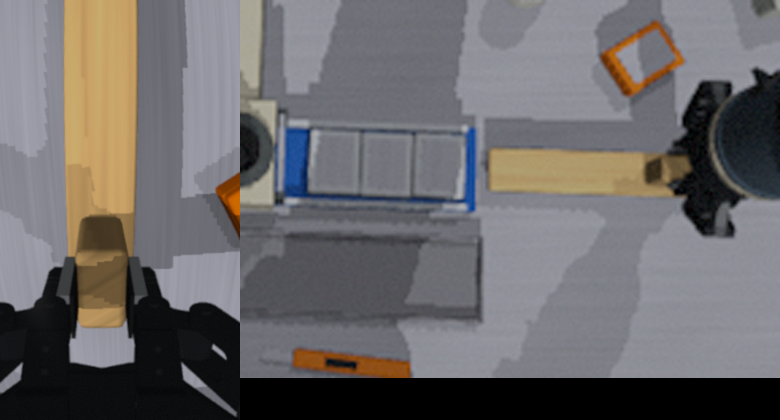

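Call:
play_rows(rows=[[0,0,0,0.05,1.2,0,1.5],[0,0,0,0.1,2.4,0,1.5],[0,0,0,0.15,3.6,0,1.5],[0,0,0,0.2,4.8,0,1.5],[0,0,0,0.27,6,0,1.5],[0,0,0,0.32,7.2,0,1.5],[0,0,0,0.38,8.4,0,1.5],[0,0,0,0.43,9.6,0,1.5],[0,0,0,0.48,10.8,0,1.5],[0,0,0,0.54,12,0,1.5]])

```text
time: 43.55
position: [0.5666, -0.2074, 0.0549]
tcp_rot: [-180.0, -0.0, 87.4]
force: [-0.0, -1.7, -0.4]
opening: 0.022
grip_force: 79.0
```

Run:
```python
from h import *
s=state();print(s['position'],s['tcp_rot'],s['opening'],s['grip_force'],s['force'])
for c in('wrist','top'):
    d=capture(c)
    print(c,[(round(r['p'],2),np.round(r['at'],4).tolist()) for r in spot_point(c,'stick')],[(round(r['p'],2),np.round(r['at'],4).tolist()) for r in spot_point(c,'tin0')])
```

```text
[ 0.5666 -0.2074  0.0549] [-179.9969   -0.0015   87.4208] 0.022036993516769823 78.96378993988037 [-0.0389 -1.7372 -0.3621]
wrist [] [(0.91, [0.6733, -0.3124, 0.0024])]
top [(0.65, [0.5659, -0.2114, 0.0123])] [(0.72, [0.5732, 0.032, 0.0152]), (0.57, [0.5743, -0.0211, 0.0127])]
```

Call:
play_rows(rows=[[0,0,0,0.05,1,0,1.5],[0,0,0,0.1,2,0,1.5],[0,0,0,0.14,3,0,1.5],[0,0,0,0.18,4,0,1.5],[0,0,0,0.23,5,0,1.5],[0,0,0,0.27,6,0,1.5],[0,0,0,0.32,7,0,1.5],[0,0,0,0.36,8,0,1.5],[0,0,0,0.41,9,0,1.5],[0,0,0,0.45,10,0,1.5]])

```text
time: 45.1
position: [0.5711, -0.1076, 0.0549]
tcp_rot: [-180.0, 0.0, 87.4]
force: [-0.1, -1.6, -2.2]
opening: 0.0221
grip_force: 79.0
```

Call:
play_rows(rows=[[0,0,0,0.04,0.9,0,1.5],[0,0,0,0.08,1.8,0,1.5],[0,0,0,0.12,2.7,0,1.5],[0,0,0,0.16,3.6,0,1.5],[0,0,0,0.2,4.5,0,1.5],[0,0,0,0.24,5.4,0,1.5],[0,0,0,0.27,6,0,1.5],[0,0,0,0.3,6.6,0,1.5],[0,0,0,0.3,6.8,0,1.5],[0,0,0,0.3,6.8,0,1.5]])

```text
time: 46.35
position: [0.5742, -0.0399, 0.0549]
tcp_rot: [180.0, -0.0, 87.4]
force: [0.2, 0.6, -1.1]
opening: 0.0225
grip_force: 78.9
```

Run:
```python
from h import *
s=state();print(s['position'],s['tcp_rot'],s['opening'],s['grip_force'],s['force'])
for c in('scene','top'):
    d=capture(c)
    print(c,[(round(r['p'],2),np.round(r['at'],4).tolist()) for r in spot_point(c,'stick')],[(round(r['p'],2),np.round(r['at'],4).tolist()) for r in spot_point(c,'tin0')])
```

```text
[ 0.5742 -0.0399  0.0549] [179.9989  -0.0147  87.4352] 0.022465899911644632 78.90968084335327 [ 0.1656  0.5661 -1.0559]
scene [(0.96, [0.5764, -0.043, 0.0104]), (0.32, [0.5771, 0.072, -0.0012])] [(0.94, [0.5811, 0.146, 0.0103]), (0.94, [0.5866, 0.2399, 0.0143]), (0.87, [0.5832, 0.1945, 0.0146]), (0.74, [0.6733, -0.322, -0.0059]), (0.64, [0.7489, -0.2084, -0.0005])]
top [(0.84, [0.57, -0.0429, 0.0129])] [(0.95, [0.5839, 0.2432, 0.0114]), (0.9, [0.5801, 0.1962, 0.0133]), (0.63, [0.676, -0.3176, -0.0043]), (0.58, [0.5847, 0.1464, 0.0136])]
```

Call:
play_rows(rows=[[0,0,0,-0.1,-2,0,1.5],[0,0,0,-0.2,-4.5,0,1.5],[0,0,0,-0.35,-7.5,0,1.5],[0,0,0,-0.5,-10.5,0,1.5],[0,0,0,-0.6,-13,0,1.5],[0,0,0,-0.7,-15,0,1.5],[0,0,0,-0.7,-15,1,1.5],[0,0,0,-0.7,-15,4,1.5],[0,0,0,-0.7,-15,7,1.5],[0,0,0,-0.7,-15,10,1.5]])

```text
time: 47.9
position: [0.5673, -0.189, 0.1564]
tcp_rot: [180.0, -0.0, 87.5]
force: [-0.2, -0.1, -2.2]
opening: 0.0222
grip_force: 78.8
```

Call:
play_rows(rows=[[0,0,0,-2,0,0.5,1.5],[0,0,0,-5,0,0.5,1.5],[0,0,0,-8,0,0.5,1.5],[0,0,0,-9.4,2,0.5,1.5],[0,0,0,-9.4,5,0.5,1.5],[0,0,0,-9.4,8,0.5,1.5],[0,0,0,-9.4,10.7,0.5,1.5],[0,0,0,-9.4,10.7,0.5,1.5],[0,0,0,-9.4,10.7,-2,1.5],[0,0,0,-9.4,10.7,-4,1.5]])

```text
time: 49.15
position: [0.4732, -0.0833, 0.1148]
tcp_rot: [180.0, 0.0, 87.5]
force: [-0.5, -0.0, -1.5]
opening: 0.022
grip_force: 79.0
```

Run:
```python
from h import *
s=state();print(s['position'],s['tcp_rot'],s['opening'],s['grip_force'],s['force'])
for c in('wrist','scene','top'):
    d=capture(c)
    print(c,[(round(r['p'],2),np.round(r['at'],4).tolist()) for r in spot_point(c,'stick')],[(round(r['p'],2),np.round(r['at'],4).tolist()) for r in spot_point(c,'tray')],[(round(r['p'],2),np.round(r['at'],4).tolist()) for r in spot_point(c,'tin0')])
```

```text
[ 0.4732 -0.0833  0.1148] [179.9548   0.0125  87.4521] 0.02201743771977575 79.02540922164917 [-0.4678 -0.0389 -1.4739]
wrist [(0.59, [0.4693, -0.0792, 0.0733])] [] [(0.39, [0.5702, -0.0545, 0.0157])]
scene [(0.73, [0.7566, 0.2546, 0.0005])] [(0.56, [0.4698, -0.0397, -0.0012])] [(0.94, [0.6734, -0.3169, -0.0061]), (0.92, [0.5856, 0.2398, 0.0142]), (0.82, [0.582, 0.1947, 0.0139]), (0.66, [0.5819, 0.1442, 0.0119])]
top [(0.56, [0.4694, -0.0865, 0.0744])] [(0.96, [0.4754, -0.0337, 0.0015])] [(0.97, [0.5844, 0.2442, 0.0128]), (0.78, [0.6719, -0.3154, -0.0016]), (0.7, [0.5833, 0.1444, 0.0136]), (0.68, [0.5819, 0.1948, 0.014]), (0.41, [0.4669, -0.0865, 0.0743])]
```

Call:
play_rows(rows=[[0,0,0,0,0,-2,1.5],[0,0,0,0,0,-4,1.5],[0,0,0,0,0,-5.5,1.5],[0,0,0,0,0,-6.3,1.5],[0,0,0,0,0,-6.7,1.5],[0,0,0,0,0,-6.9,1.5],[0,0,0,0,0,-6.9,1.5],[0,0,0,0,0,-6.9,1.5],[0,0,0,0,0,-6.9,2.6],[0,0,0,0,0,-6.9,5]])

```text
time: 51.0
position: [0.4733, -0.0832, 0.0461]
tcp_rot: [180.0, 0.0, 87.4]
force: [0.3, -0.4, 0.1]
opening: 0.0431
grip_force: 0.0
```

Call:
play_rows(rows=[[0,0,0,0,0,0,5],[0,0,0,0,0,0,5],[0,0,0,0,0,2,5],[0,0,0,0,0,6,5],[0,0,0,0,0,11,5],[0,0,-0.15,0,0,16,5],[0,0,-0.3,0,0,20,5],[0,0,-0.45,2,1,20,5],[0,0,-0.6,4,4,20,5],[0,0,-0.75,7,9,20,5]])

```text
time: 52.25
position: [0.5434, 0.0057, 0.2462]
tcp_rot: [179.9, 0.0, 43.9]
force: [1.1, 1.3, -0.3]
opening: 0.0498
grip_force: 0.0
```

Run:
```python
from h import *
s=state();print(s['position'],s['tcp_rot'],s['joints'])
for c in('wrist','scene','top'):
    d=capture(c)
    print(c,[(round(r['p'],2),np.round(r['at'],4).tolist()) for r in spot_point(c,'stick')],[(round(r['p'],2),np.round(r['at'],4).tolist()) for r in spot_point(c,'knob_grip')])
```

```text
[0.5434 0.0057 0.2462] [179.9411   0.0371  43.9346] [ -1.1838  20.7348  -6.202  100.5725   2.6434  58.8251 -54.4211]
wrist [(0.97, [0.4722, -0.0838, 0.0035])] [(0.67, [0.5781, 0.07, 0.1373])]
scene [(0.82, [0.4738, -0.0827, 0.0021]), (0.74, [0.5779, 0.072, 0.0013]), (0.64, [0.5818, 0.0724, 0.1336])] [(0.61, [0.5837, 0.0696, 0.1394])]
top [(0.65, [0.5824, 0.1467, 0.0154])] [(0.56, [0.5784, 0.0684, 0.1359])]
```

Call:
play_rows(rows=[[0,0,-0.13,1.8,3,0,5],[0,0,-0.27,3.6,6.5,-2,5],[0,0,-0.27,3.6,6.5,-5,5],[0,0,-0.27,3.6,6.5,-8,5],[0,0,-0.27,3.6,6.5,-10,5],[0,0,-0.27,3.6,6.5,-10.8,5],[0,0,-0.27,3.6,6.5,-10.8,5],[0,0,-0.27,3.6,6.5,-10.8,0.5],[0,0,-0.27,3.6,6.5,-10.8,0.5],[0,0,-0.27,3.6,6.5,-10.8,0.5]], squeeze=40)

```text
time: 53.95
position: [0.5809, 0.0701, 0.1394]
tcp_rot: [179.8, -0.2, 28.9]
force: [1.0, -3.7, 7.4]
opening: 0.0051
grip_force: 3.6
```

```bash
python3 -c "
from h import *
s=state();print(s['position'],s['tcp_rot'],s['opening'],s['grip_force'],s['force'],s['joints'])"
```

```text
[0.5809 0.0701 0.1394] [179.8298  -0.1638  28.8804] 0.005090972758824325 3.5658196875010617 [ 0.9905 -3.7084  7.4306] [ -9.4186  30.3339  -3.2411 102.8022   2.4072  46.7233 -74.9812]
```

Call:
play_rows(rows=[[0,0,0,0,0,0,0.2],[0,0,0,0,0,0,0.2],[0,0,0,0,0,0,0.2],[0,0,0,0,0,0,0.2],[0,0,0,0,0,0,0.2],[0,0,0,0,0,0,0.2],[0,0,0,0,0,0,0.2],[0,0,0,0,0,0,0.2],[0,0,0,0,0,0,0.2],[0,0,0,0,0,0,0.2]])

```text
time: 55.2
position: [0.5804, 0.0711, 0.1393]
tcp_rot: [179.9, -0.1, 28.9]
force: [0.5, -2.8, 6.1]
opening: 0.0021
grip_force: 3.0
```

```bash
python3 -c "
from h import *
s=state();print(s['position'],s['tcp_rot'],s['opening'],s['grip_force'],s['force'],s['ft_torque'])
d=capture('wrist');cv2.imwrite('pics/w11.png',cv2.resize(d['color'][100:340,150:420],None,fx=2,fy=2,interpolation=cv2.INTER_CUBIC))"
```

```text
[0.5804 0.0711 0.1393] [179.893   -0.1494  28.9407] 0.0020892328839465474 2.958675453410251 [ 0.5359 -2.8072  6.0777] [-0.5689 -0.1776  0.0203]
```

View pics/w11.png

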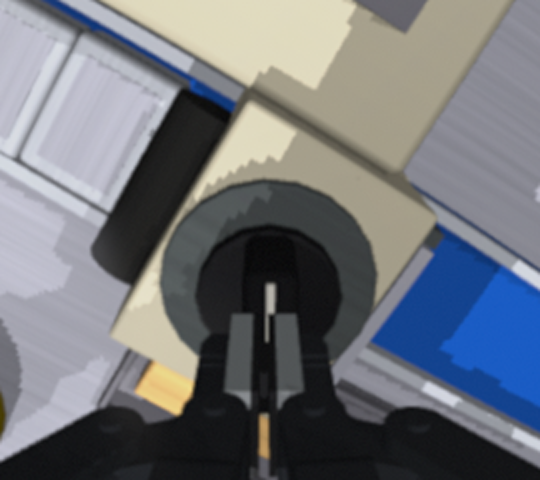

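The pads closed too high, on the bar's top; its white mark is at (270,310) and is aligned with them. Opening, lowering 9 mm and regripping.

Call:
play_rows(rows=[[0,0,0,0,0,0.3,4],[0,0,0,0,0,0.3,4],[0,0,0,0,0,0.3,4],[0,0,0,0,0,-0.3,4],[0,0,0,0,0,-0.6,4],[0,0,0,0,0,-0.9,4],[0,0,0,0,0,-0.9,4],[0,0,0,0,0,-0.9,0.5],[0,0,0,0,0,-0.9,0.5],[0,0,0,0,0,-0.9,0.5]])

```text
time: 56.5
position: [0.5804, 0.0698, 0.1294]
tcp_rot: [179.8, -0.1, 28.9]
force: [3.6, -5.6, 1.1]
opening: 0.0124
grip_force: 43.2
```

```bash
python3 -c "
from h import *
s=state();print(s['position'],s['tcp_rot'],s['opening'],s['grip_force'],s['force'],s['ft_torque'])"
```

```text
[0.5804 0.0698 0.1294] [179.8469  -0.0683  28.8848] 0.01240731691301223 43.22371423244476 [ 3.5931 -5.6446  1.1014] [-1.1027 -0.6054  0.0323]
```

Call:
play_rows(rows=[[0,0,0.14,0,0.0,0,0.5],[0,0,0.28,0,0.0,0,0.5],[0,0,0.42,0,0.0,0,0.5],[0,0,0.56,0,0,0,0.5],[0,0,0.7,0,0,0,0.5],[0,0,0.84,0,0,0,0.5],[0,0,0.98,0,0,0,0.5],[0,0,1.12,0,0,0,0.5],[0,0,1.26,0,0,0,0.5],[0,0,1.4,0,0,0,0.5]])

```text
time: 57.75
position: [0.5791, 0.07, 0.1294]
tcp_rot: [-180.0, 0.1, 109.4]
force: [-1.6, -4.4, 5.6]
opening: 0.0128
grip_force: 43.8
```

Call:
play_rows(rows=[[0,0,0.14,0,0,0,0.5],[0,0,0.28,0,0,0,0.5],[0,0,0.42,0,0,0,0.5],[0,0,0.56,0,0,0,0.5],[0,0,0.7,0,0,0,0.5],[0,0,0.84,0,0,0,0.5],[0,0,0.98,0,0,0,0.5],[0,0,1.1,0,0,0,0.5],[0,0,1.18,0,0,0,0.5],[0,0,1.22,0,0,0,0.5]])

```text
time: 59.0
position: [0.5787, 0.069, 0.1293]
tcp_rot: [-179.8, -0.1, 179.0]
force: [-3.9, -7.1, 8.6]
opening: 0.013
grip_force: 45.7
```

```bash
python3 -c "
from h import *
s=state();print(s['position'],s['tcp_rot'],s['opening'],s['grip_force'],s['force'],s['ft_torque'])"
```

```text
[0.5787 0.069  0.1293] [-179.7727   -0.06    179.0391] 0.012989173890596895 45.696022510528564 [-3.8707 -7.0505  8.5867] [-1.6544  0.9435 -0.7481]
```

Call:
play_rows(rows=[[0,0,-0.02,0,0,0,0.5],[0,0,-0.03,0,0,0,3],[0,0,-0.03,0,0,0,5],[0,0,-0.03,0,0,0,5],[0,0,-0.03,0,0,2,5],[0,0,-0.03,0,0,5,5],[0,0,-0.03,0,0,9,5],[0,0,-0.03,0,-3,12,5],[0,0,-0.15,0,-7,13,5],[0,0,-0.3,0,-12,13,5]])

```text
time: 60.25
position: [0.5797, -0.0482, 0.2601]
tcp_rot: [179.9, 0.1, 161.8]
force: [0.6, -0.4, -0.3]
opening: 0.0498
grip_force: 0.0
```

Call:
play_rows(rows=[[0,0,-0.1,0,-3,0,5],[0,0,-0.2,0,-6,0,5],[0,0,-0.3,0,-9,0,5],[0,0,-0.3,0,-12,0,5],[0,0,-0.3,0,-12,0,5],[0,0,-0.3,0,-12,0,5],[0,0,-0.3,0,-12,0,5],[0,0,-0.3,0,-12,0,5],[0,0,-0.3,0,-12,0,5],[0,0,-0.3,0,-12,0,5]])

```text
time: 61.5
position: [0.5791, -0.1681, 0.2589]
tcp_rot: [-180.0, 0.0, 144.7]
force: [-0.1, -0.5, -0.8]
opening: 0.0501
grip_force: 0.0
```

Run:
```python
from h import *
s=state();print(s['position'],s['tcp_rot'],s['force'])
for c in('scene','top'):
    d=capture(c);im=d['color'];cv2.imwrite(f'pics/{c}F.png',im)
    for q in('stick','tin0','tray','tape','jar','cutter','mug','driver'): print(c,q,[(round(r['p'],2),np.round(r['at'],4).tolist()) for r in spot_point(c,q)])
# knob pointer: bright mark near the knob, compare with the first top picture
for f in('top0','topF'):
    g=cv2.cvtColor(cv2.imread(f'pics/{f}.png'),cv2.COLOR_BGR2GRAY)[190:218,255:282]; print(f);print(np.argwhere(g>120)[:,::-1].min(0) if 0 else g[6:22,6:20])
```

```text
[ 0.5791 -0.1681  0.2589] [-179.9973    0.0004  144.7275] [-0.1171 -0.5397 -0.8246]
scene stick [(0.66, [0.4743, -0.0863, 0.0011]), (0.49, [0.584, 0.2432, 0.0158]), (0.41, [0.6774, 0.3296, -0.0018])]
scene tin0 [(0.86, [0.5866, 0.2423, 0.0127]), (0.82, [0.5812, 0.1952, 0.0156]), (0.78, [0.6731, -0.3194, -0.0075]), (0.64, [0.5808, 0.1442, 0.0091])]
scene tray [(0.61, [0.4686, -0.0385, 0.0009]), (0.39, [0.5812, 0.1421, 0.0112])]
scene tape [(0.95, [0.3798, 0.1802, -0.0006]), (0.5, [0.5754, -0.0599, 0.0116])]
scene jar [(0.89, [0.7514, -0.2078, 0.0008])]
scene cutter [(0.44, [0.4735, -0.0843, 0.0001])]
scene mug [(0.63, [0.757, 0.251, -0.0004])]
scene driver [(0.58, [0.6783, 0.3316, -0.0028])]
top stick [(0.83, [0.4707, -0.0878, 0.0044])]
top tin0 [(0.81, [0.5842, 0.2457, 0.0147]), (0.64, [0.5806, 0.199, 0.0134]), (0.44, [0.476, -0.0308, -0.0003])]
top tray [(0.56, [0.475, -0.033, 0.0001])]
top tape [(0.82, [0.3843, 0.1811, -0.0001])]
top jar [(0.78, [0.7513, -0.2078, 0.0004])]
top cutter [(0.72, [0.3921, -0.0317, -0.0023])]
top mug [(0.84, [0.7553, 0.2512, 0.0012]), (0.62, [0.5841, 0.2
[... 1328 characters left out ...]
8  30  12  22  31  23  24  26  26  19  37  37  29]
 [ 28  28  24  16  22  25  31  27  20  15  28  32  27  25]
 [ 28  27  28  21  24  22  25  31  30  22  28  30  33  34]
 [ 32  26  29  18  25  23  30  26  28  12  28  31  28  34]
 [ 23  20  25  19  21  48  87  65  29  22  22  25  36  30]
 [ 24  27  25  21  16  61 130 101  18  15  23  32  30  26]
 [ 21  23  24  14  21  62 145 119  12  10  19  32  28  33]
 [ 28  29  28   5  23  60 130 102  25  14  27  33  38  35]
 [ 26  25  21  17  26  60 111  79  22  16  18  38  30  29]
 [ 25  22  26  16  21  62 112  85  17  20  27  21  27  32]
 [ 29  20  28  21  21  88 122  85  18  13  26  37  30  25]
 [ 46  28  18  20  20  80  99  64  21  17  26  26  27  40]]
```

```bash
python3 -c "
from h import *
print(sign_off())"
```

```text
the job is handed in; nothing more can be done
None
```

I handed the job in at about 62 s of the 210 s allowed: all three grey tins are pushed through into the outfeed channel, the stick is back in its tray, and the shutter is screwed down against its stop. The bystanders and the orange look-alike are still where they were, within camera error, but the sign-off gave no verdict.

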